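Feed dry baguette chunks down a bread grater with its pusher

TASK

Load the bread grater: put the two dry baguette chunks one after the other, upright, into its feed tube and ram each one down through the sprung flaps with the wooden pusher, pressing at the end until the pair sits firmly on the grinding disc, with the flaps shut again above it. Then stand the pusher upright on the worktop, well clear of the grater. Do not shove or knock over the jars and the sugar shaker.

Things in the scene. Friction and masses are not known exactly. Their poses are not given: they have to be found in the camera images.
- grater: Fixed bench-top bread grater: cream bed and motor housing, aluminium grinding head, clear upright feed tube. Origin on the tube axis at worktop level, z up, x towards the motor housing (47 to 143 mm behind the axis, 100 wide, top 149 mm high). Bed from 92 mm in front of the axis to 148 behind, 124 wide, 28 high; head 100 mm diameter, 94 high.
- grater_mouth (a point): Centre of the feed tube's mouth, level with the rim of the black funnel (outside 84 mm diameter), 199 mm above the worktop. The funnel narrows from 76 mm at the rim to the 54 mm bore 13 mm below it. Two steel flaps close the throat 22 mm below the rim, with a gap of 26 mm between their tips.
- grater_disc (a point): Centre of the grinding disc's upper face, the bottom of the feed tube: 33 mm above the worktop, 166 mm below the rim, 144 mm below the shut flaps. Both chunks stacked on it reach 120 mm above it, 46 mm below the rim.
- flap_left (a joint): Sprung flap on the grater's left (+y), hinge angle in rad: 0 shut (level), grows as it is pushed down, about 0.7 to 1.3 while a chunk or the pusher passes. The two flaps carry a chunk set on them, give way to a push of about 8 N, cling to it until its top is 15 mm below them, then spring shut. Hinge housings stand out 45 mm either side of the axis, up to 183 mm high.
- flap_right (a joint): Sprung flap on the grater's right (-y), hinge angle in rad, likewise.
- display_corner (a point): Front left corner of the glass display counter's flat top shelf, which hangs 385 mm above the worktop over everything farther (+x) than this point and to its right (-y): an obstacle for a raised gripper or wrist on the way between the loose things and the grater.
- till_corner (a point): Right front corner of the till's cash box, at its top edge, 109 mm above the worktop. The fixed cash box fills the space farther (+x) and to the left (+y) of this point; the pusher starts on the strip in front of it.
- chunk_long: Longer chunk of dry baguette, 46 mm diameter, 64 mm tall, brown crust and pale cut ends, about 45 g, rigid, standing upright. Origin at the centre of its lower cut face, z up its axis.
- chunk_long_top (a point): Centre of the longer chunk's upper cut face, 64 mm above its origin.
- chunk_short: Shorter chunk of dry baguette, 46 mm diameter, 56 mm tall, else the same, standing upright. Origin at the centre of its lower cut face, z up its axis.
- chunk_short_top (a point): Centre of the shorter chunk's upper cut face, 56 mm above its origin.
- pusher: Beech pusher, 122 mm tall, about 120 g, standing upright on its broad foot. Foot: straight cylinder of 45 mm diameter up to 63 mm height, then it tapers to a round grip of 33 to 36 mm diameter from 76 to 120 mm height. Origin at the centre of the foot's underside, z up its axis towards the grip.
- jam_jar: Jam jar, bystander, 72 mm diameter, 102 mm tall; origin at the centre of its underside. Loose.
- honey_jar: Honey jar, bystander, 71 mm diameter, 110 mm tall; origin at the centre of its underside. Loose.
- sugar_shaker: Sugar shaker, bystander, 44 mm diameter, 90 mm tall; origin at the centre of its underside. Loose.
Mind the look-alikes: they are no part of the job. What is shaped like the pusher but green is not meant.

How it is judged:
On the way, in this order (a step that is already met when the one before it is completed fails the run):
1. the pusher is ramming a chunk down inside the feed tube, its top already below the rim (((horizontal distance between chunk_long and grater_disc below 0.012 m and z of chunk_long_top in the frame of grater_disc below 0.16 m and contact force between pusher and chunk_long above 1.5 N) or (horizontal distance between chunk_short and grater_disc below 0.012 m and z of chunk_short_top in the frame of grater_disc below 0.16 m and contact force between pusher and chunk_short above 1.5 N))), for 0.05 s.
2. both chunks are stacked down on the grinding disc and the pusher presses the upper one with more than 4 N (horizontal distance between each of chunk_long, chunk_short and grater_disc below 0.012 m and z of each of chunk_long_top, chunk_short_top in the frame of grater_disc below 0.1245 m and (contact force between pusher and chunk_long above 4 N or contact force between pusher and chunk_short above 4 N)), for 0.1 s.
At the end, for the whole second after the job is handed in: Both chunks stacked on the disc in the feed tube (axes within 12 mm of the tube's, tops at most 124.5 mm above the disc), both flaps shut (below 0.25 rad); pusher upright (within 0.12 rad) on the worktop, over 120 mm from the tube's axis; all at rest (horizontal distance between each of chunk_long, chunk_short and grater_disc below 0.012 m and z of each of chunk_long_top, chunk_short_top in the frame of grater_disc below 0.1245 m and value of joint each of flap_left, flap_right below 0.25 rad and angle between pusher's own z axis and vertical below 0.12 rad and height (world z) of pusher between -0.01 and 0.012 m and horizontal distance between pusher and grater_mouth above 0.12 m and linear speed of each of pusher, chunk_long, chunk_short below 0.02 m/s); the robot touches nothing.
It fails at once if a jar or the sugar shaker is shoved more than 30 mm or tipped (distance of any of jam_jar, honey_jar, sugar_shaker from where it was at the start of the episode above 0.03 m or angle between any of jam_jar, honey_jar, sugar_shaker's own z axis and vertical above 0.35 rad).
It also fails if it takes over 72 s, if anything falls off the work surface, if the arm or the gripper's body presses on something with over 40 N, if the wrist force passes 120 N, or if a joint passes its speed limit or range.

ROBOT

A 6-joint arm with a two-finger parallel gripper is mounted at the origin on a cart in front of the work surface, level with it; the furniture and walls round the work are solid. World frame = base frame: x ahead of the robot, y to its left, z up, the work surface at z = 0. Lengths are in m, angles in rad, forces in N, time in s.
With the tool pointing down it reaches from about 0.425 to 0.95 m from the base axis. Payload 3.5 kg.
Tool frame: the origin (TCP) lies on the centre line of the jaws, within the pads' length; the fingertips stand 14 mm ahead of it and the grasp point (between the pads) lies 5 mm behind it; z points along the fingers, y is the direction in which the jaws open and shut (so a half turn about z gives the same grasp; the last joint's range is limited). The gripper opens to 85 mm and grips with 20 to 120 N. Pads are 22 mm wide; open, the fingers measure 114 mm over their backs; the gripper's body (76 mm by 85 mm) begins 54 mm behind the grasp point. The pads swing forward as they close: fully open they stand 13 mm farther back than shut.
Start: joints at [-1.439, 0.286, 1.577, -0, 1.279, -0.15], TCP at [0.188, -0.648, 0.245] pointing down, gripper open.
Joint ranges: [-2.77, 2.77], [-0.9, 2.22], [0.21, 2.48], [-1.53, 4.67], [0.24, 2.81], [-2.84, 2.84]. Speed limits (rad/s): [2.79, 2.79, 3.14, 3.14, 3.14, 3.14].

INTERFACE

Orientations are given as a unit quaternion [w, x, y, z].
In Python, from workcell import env gives the robot as it stands.
- The arm moves only by the tool play_rows, never from a script. Its arguments are lists of equal length, an entry for each row: "translation": the shift along the world's x, y, z scaled (see below), a list of three; "spin": the turn about the world's z scaled (see below); "fingers": the opening, from 0 (shut) to 1 (fully open). A call has exactly 8 rows; each row is the pose to reach, as a shift and turn from the pose commanded when the call began; what a row does not reach only later rows make up. The controller multiplies each number of a shift by 15 cm and each number of a turn by 45 degrees. A row lasts 1/12 s, in which the tool goes at most 41.7 mm and 7.16 degrees, less where a joint would pass 70% of its speed; a pose out of reach is approached as far as the arm can. A call with a number of a shift or a turn outside -1 to 1 is refused whole. A call with a gripper value outside its range is refused whole. The fingers move at their own pace and stop on an object; "squeeze" is the grip in N (left out, the last holds). Time passes only in rows, so rows that repeat a pose let the fingers close, or fill a call up. It gives the time, the measured TCP pose, the force and the opening at its end, in the units of the state.
- env.state(): the state, without advancing time (a new reading comes with each control period).
- env.grab_frame(name): name is "scene" or "top" or "wrist"; returns a dict with "image" (384x512x3 uint8, blue, green, red), "fx", "fy", "cx", "cy" (pixels), "extrinsics" (4x4, takes a point from world to camera coordinates). Camera axes: x right, y down, z forward; pixel columns grow to the right and rows downward; lengths in m; the calibration is good to about 2 mm. A picture is of the moment at which its call begins. There is no depth.
- env.close_job(): hands the job in, once; it reports no verdict.
Trained networks look in the newest picture that a camera, given by its name, has taken for a name from the list of things; names that differ only in an ending like _2 or _b are one class to them, and where a whole thing is asked for, a point or a joint stands for the part that bears it (a point fixed in the world has none). Each returns a list of dicts, best first, with "p" (0 to 1); they miss things now and then, are a little off and sometimes report something else, mostly with a low value. They report only what shows in the picture. A call takes as long as a camera call. They do not tell look-alikes from the thing itself.
- env.cut_out(camera, target): "pixels" (384x512 bool, what is visible of it) and "centre" ([column, row] in pixels, amid what is visible of it).
The state is a dict: "t": time; "joint_pos": joint angles; "joint_vel": joint speeds; "effort": joint torques, N m; "eef_pos": TCP position; "eef_rot": TCP orientation; "force": force on the tool from outside, world axes, zero at the start; "moment": the same for the moment, N m; "opening": opening from 0.0 (shut) to 1.0 (fully open).
Only numpy, scipy, OpenCV 4.12 (cv2) and the standard library are available. Lean on these libraries where they do the work, as an engineer would, in place of code of your own. Each camera call takes 0.05 s, during which the arm holds its last target. There are 200 camera calls.

## Working session

There is one attempt and no reset: what is moved stays moved. The work goes in short steps, Python scripts to look and compute and a tool call to move; the robot and the scene stay as the last step left them, time stands still between calls to the robot, and variables do not carry over. Pictures are saved under pics/ and viewed, about 8 in all and at most 12, crops included, and the job is handed in when it is done.

Besides the shell and the picture viewer there is one more tool, called as a command line: name --pt "numbers of a row" for each row, then --argument value for the rest. play_rows: Moves the arm, as the interface text tells. Its arguments: {"type":"object","properties":{"translation":{"type":"array","items":{"type":"array","items":{"type":"number"}}},"spin":{"type":"array","items":{"type":"number"}},"fingers":{"type":"array","items":{"type":"number"}},"squeeze":{"type":"number"}},"required":["translation","spin","fingers"]}

```bash
mkdir -p pics; ls; python3 - <<'E'
from workcell import env
import cv2,numpy as np
ims=[]
for c in ["scene","top"]:
    f=env.grab_frame(c); cv2.imwrite(f"pics/{c}0.png",f["image"])
    E=f["extrinsics"]; print(c,f["fx"],f["cx"],f["cy"],np.round(E,3).tolist())
    for n in ["grater","grater_mouth","chunk_long","chunk_short","pusher","jam_jar","honey_jar","sugar_shaker","flap_left"]:
        try:
            for d in env.cut_out(c,n)[:3]:
                ys,xs=np.where(d["pixels"]); print(n,round(d["p"],2),np.round(d["centre"]),xs.min(),xs.max(),ys.min(),ys.max())
        except Exception as e: print(n,e)
    ims.append(f["image"])
cv2.imwrite("pics/both0.png",cv2.resize(np.vstack(ims),None,fx=.78,fy=.78))
print(env.state())
E
```

```text
pics
scene 469.53919283209353 259.84291559569846 195.01663197165496 [[-0.874, -0.486, -0.004, 0.436], [-0.204, 0.374, -0.905, 0.313], [0.442, -0.79, -0.425, 1.195], [0.0, 0.0, 0.0, 1.0]]
grater 0.58 [213. 245.] 166 250 210 291
grater_mouth 0.98 [211. 245.] 165 250 209 292
chunk_long 0.71 [290. 246.] 285 299 234 256
chunk_short 0.81 [283. 229.] 274 289 219 240
pusher 0.78 [260. 236.] 257 271 215 252
pusher 0.62 [227. 301.] 216 233 277 324
pusher 0.32 [211. 245.] 165 250 210 291
jam_jar 0.7 [302. 208.] 290 309 189 221
jam_jar 0.16 [339. 223.] 334 345 204 238
honey_jar 0.68 [342. 223.] 334 345 204 238
sugar_shaker 0.54 [320. 225.] 313 325 210 235
top 375.91372959997136 253.69949680151285 192.50864978932594 [[0.004, -1.0, -0.016, 0.003], [-0.999, -0.003, -0.042, 0.481], [0.042, 0.017, -0.999, 1.328], [0.0, 0.0, 0.0, 1.0]]
grater 0.93 [222. 152.] 202 242 119 192
grater_mouth 0.8 [223. 154.] 202 242 119 192
chunk_long 0.46 [284. 208.] 277 290 197 210
chunk_short 0.64 [308. 182.] 299 312 176 189
pusher 0.66 [180. 196.] 172 189 193 205
jam_jar 0.88 [353. 182.] 340 364 170 191
honey_jar 0.93 [340. 236.] 326 352 225 248
sugar_shaker 0.63 [330. 212.] 325 337 206 216
sugar_shaker 0.39 [306. 185.] 299 312 176 189
flap_left 0.51 [213. 161.] 211 213 159 163
{'t': 1.0, 'joint_pos': array([-1.43900590e+00,  2.86300977e-01,  1.57669565e+00,  1.82189568e-05,
        1.27859080e+00, -1.50017708e-01]), 'joint_vel': array([-0.00192934,  0.00136406, -0.00026667,  0.00059224,  0.00021172,
       -0.00022444]), 'effort': array([ 2.81754919e-04, -4.05970502e+01, -2.92947757e+01, -1.65661140e-04,
        5.56856539e-04, -7.44058724e-06]), 'eef_pos': array([ 0.18773241, -0.64835867,  0.24532657]), 'eef_rot': array([2.69230030e-06, 9.90089803e-01, 1.40435684e-01, 8.69916734e-06]), 'force': array([0.9518287 , 0.1014957 , 0.57044524]), 'moment': array([ 0.0252461 , -0.04228609,  0.00079619]), 'opening': 0.9985578740625981}
```

View pics/both0.png

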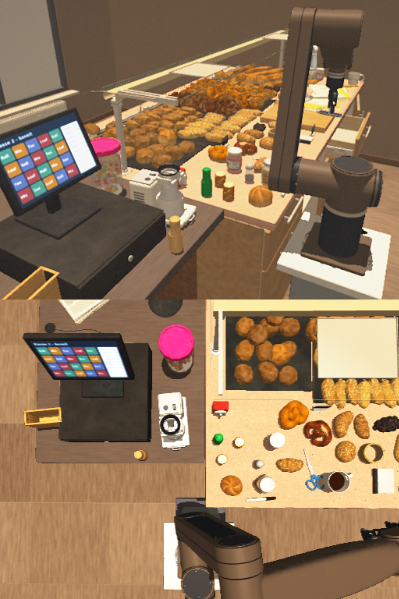

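```bash
python3 - <<'E'
import cv2,numpy as np
t=cv2.imread("pics/top0.png")[100:260,140:380]
cv2.imwrite("pics/topcrop.png",cv2.resize(t,None,fx=3.3,fy=3.3,interpolation=cv2.INTER_CUBIC))
E
```

```text
(no output)
```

View pics/topcrop.png

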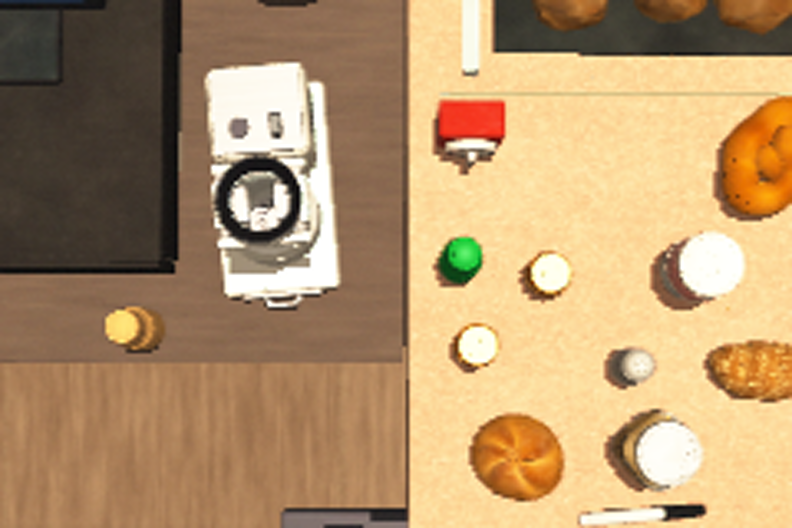

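The pictures show:
- The wooden pusher is left of the grater, at top-crop (125,327).
- The green decoy is at (462,260).
- The chunks are at (550,273) and (476,345).
- The funnel ring is at (258,200).
- The glass edge of the display is at crop y≈95.

```bash
cat > h.py <<'E'
from workcell import env
import cv2,numpy as np
def ray(f,uv,z):
    E=np.array(f["extrinsics"]);R=E[:3,:3];o=-R.T@E[:3,3]
    d=R.T@np.array([(uv[0]-f["cx"])/f["fx"],(uv[1]-f["cy"])/f["fy"],1.])
    return o+d*(z-o[2])/d[2]
def proj(f,p):
    E=np.array(f["extrinsics"]);q=E[:3,:3]@np.array(p)+E[:3,3]
    return np.round([f["cx"]+f["fx"]*q[0]/q[2],f["cy"]+f["fy"]*q[1]/q[2]],1)
E
python3 - <<'E'
from h import *
f=env.grab_frame("top")
for n,c,z in [("mouth",(258,200),.199),("pusher",(122,326),.122),("chunkA far",(550,273),.06),("chunkB near",(477,345),.06),("jam",(711,265),.102),("honey",(668,453),.11),("shaker",(640,363),.09),("green",(464,255),.122),("disp",(440,95),.385),("disp_glassleft",(471,72),.385),("till",(172,262),.109),("gr bed FL",(222,297),.028),("gr bed FR",(340,288),.028),("motFL",(212,160),.149),("motBL",(206,68),.149),("motBR",(304,64),.149),("red",(472,120),.05)]:
    uv=(140+c[0]/3.3,100+c[1]/3.3); print(n,np.round(ray(f,uv,z),3))
s=env.grab_frame("scene")
for n in ["chunk_long","chunk_short","pusher"]:
    for cam,fr in (("scene",s),("top",f)):
        for d in env.cut_out(cam,n)[:2]:
            ys,xs=np.where(d["pixels"]); print(n,cam,round(d["p"],2),xs.min(),xs.max(),ys.min(),ys.max())
for p in [(.54,-.18,0),(.54,-.18,.06)]: print(proj(s,p))
E
```

```text
mouth [0.57  0.112 0.199]
pusher [0.454 0.254 0.122]
chunkA far [ 0.513 -0.177  0.06 ]
chunkB near [ 0.438 -0.101  0.06 ]
jam [ 0.518 -0.333  0.102]
honey [ 0.331 -0.287  0.11 ]
shaker [ 0.42  -0.264  0.09 ]
green [ 0.526 -0.084  0.122]
disp [ 0.629 -0.051  0.385]
disp_glassleft [ 0.647 -0.075  0.385]
till [0.519 0.208 0.109]
gr bed FL [0.488 0.168 0.028]
gr bed FR [0.498 0.042 0.028]
motFL [0.616 0.162 0.149]
motBL [0.706 0.169 0.149]
motBR [0.71  0.073 0.149]
red [ 0.674 -0.097  0.05 ]
chunk_long scene 0.8 285 299 235 257
chunk_long top 0.62 277 290 198 210
chunk_short scene 0.53 275 288 220 240
chunk_short scene 0.25 334 346 203 239
chunk_short top 0.7 299 312 177 189
pusher scene 0.81 257 271 215 252
pusher scene 0.69 216 233 277 324
pusher top 0.46 273 285 172 185
[275.2 235.6]
[275.4 219.8]
```

play_rows --pt "0.16 0.28 0" --pt "0.32 0.56 0" --pt "0.48 0.85 0" --pt "0.64 1.0 0" --pt "0.64 1.0 0" --pt "0.64 1.0 0" --pt "0.64 1.0 0" --pt "0.64 1.0 0" --spin '[0,0,0,0,0,0,0,0]' --fingers '[1,1,1,1,1,1,1,1]'

```text
t: 2.07
eef_pos: [0.2833, -0.4993, 0.2456]
eef_rot: [0.001, 0.99, 0.14, -0.0]
force: [0.5, -0.4, -0.1]
opening: 0.994
```

play_rows --pt "0.13 0.24 0" --pt "0.26 0.48 0" --pt "0.4 0.73 0" --pt "0.53 0.97 0" --pt "0.6 1.0 0" --pt "0.6 1.0 0" --pt "0.6 1.0 0" --pt "0.6 1.0 0" --spin '[0,0,0,0,0,0,0,0]' --fingers '[1,1,1,1,1,1,1,1]'

```text
t: 2.73
eef_pos: [0.3731, -0.3501, 0.2453]
eef_rot: [0.0, 0.99, 0.14, -0.0]
force: [0.0, -0.1, -0.5]
opening: 1.004
```

play_rows --pt "0.13 0.24 0" --pt "0.26 0.48 0" --pt "0.4 0.73 0" --pt "0.53 0.97 0" --pt "0.67 1.0 0" --pt "0.67 1.0 0" --pt "0.67 1.0 0" --pt "0.67 1.0 0" --spin '[0,0,0,0,0,0,0,0]' --fingers '[1,1,1,1,1,1,1,1]'

```text
t: 3.4
eef_pos: [0.4737, -0.1999, 0.2451]
eef_rot: [-0.0, 0.99, 0.139, -0.0]
force: [0.2, 0.6, -0.2]
opening: 0.997
```

```bash
cat > look.py <<'E'
from h import *
import sys
w=env.grab_frame("wrist"); s=env.state(); print(s["t"],np.round(s["eef_pos"],4),round(float(s["opening"]),3),np.round(s["force"],1))
im=w["image"].copy()
for a in sys.argv[2:]:
    n,z=a.split(":")
    for d in env.cut_out("wrist",n)[:3]:
        m=d["pixels"].astype(np.uint8); ys,xs=np.where(m)
        (c,r)=cv2.minEnclosingCircle(cv2.findNonZero(m)); 
        print(n,round(d["p"],2),np.round(d["centre"]),(xs.min(),xs.max(),ys.min(),ys.max()),"circ",np.round(c),round(r),np.round(ray(w,d["centre"],float(z)),3),np.round(ray(w,c,float(z)),3))
cv2.imwrite(f"pics/{sys.argv[1]}.png",im)
E
python3 look.py w1 chunk_long:.06 chunk_short:.06
```

```text
3.45 [ 0.4735 -0.1999  0.245 ] 1.002 [-0.6 -0.7 -0.2]
chunk_long 0.93 [166. 176.] (np.int64(143), np.int64(191), np.int64(151), np.int64(196)) circ [168. 173.] 25 [ 0.443 -0.107  0.06 ] [ 0.446 -0.108  0.06 ]
chunk_short 0.62 [289. 294.] (np.int64(257), np.int64(321), np.int64(246), np.int64(340)) circ [292. 293.] 48 [ 0.329 -0.291  0.06 ] [ 0.331 -0.294  0.06 ]
chunk_short 0.58 [244. 131.] (np.int64(225), np.int64(264), np.int64(109), np.int64(151)) circ [245. 130.] 21 [ 0.515 -0.178  0.06 ] [ 0.516 -0.179  0.06 ]
```

View pics/w1.png

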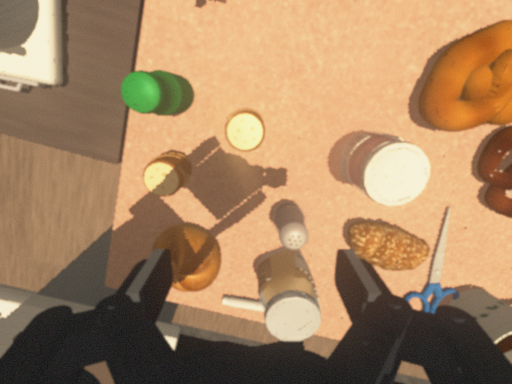

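The near chunk's top face is at (161,178), the far one's at (244,131), and the green decoy is at (142,91).

```bash
python3 - <<'E'
from h import *
w=env.grab_frame("wrist")
print("near",ray(w,(161,178.5),.064),ray(w,(161,178.5),.056),"far",ray(w,(244.5,131),.064),ray(w,(244.5,131),.056),"green",ray(w,(141,91),.122))
print(proj(w,(.443,-.102,0)))
im=w["image"]; g=cv2.cvtColor(im,cv2.COLOR_BGR2HSV)
for (u,v) in ((161,178),(244,131)):
    m=np.zeros(im.shape[:2],np.uint8); cv2.circle(m,(u,v),26,1,-1)
    k=((g[...,1]<150)&(g[...,2]>185)&(m>0)).astype(np.uint8)
    n,l,st,c=cv2.connectedComponentsWithStats(k); i=1+st[1:,4].argmax() if n>1 else 0; print(st[i],c[i])
s=env.grab_frame("scene")
for p in [(.44,-.104,0),(.44,-.104,.056),(.44,-.104,.064),(.515,-.179,0),(.515,-.179,.056),(.515,-.179,.064)]: print(p,proj(s,p))
E
```

```text
near [ 0.43926017 -0.10241016  0.064     ] [ 0.43636285 -0.10045431  0.056     ] far [ 0.51563206 -0.17867373  0.064     ] [ 0.51471111 -0.17869145  0.056     ] green [ 0.53013615 -0.08746695  0.122     ]
[175.9 162.8]
[135 152  39  45 942] [150.95435244 173.5552017 ]
[ 218  105   53   53 2049] [243.72376769 131.47681796]
(0.44, -0.104, 0) [292.3 254. ]
(0.44, -0.104, 0.056) [292.8 238.6]
(0.44, -0.104, 0.064) [292.9 236.3]
(0.515, -0.179, 0) [281.7 237.5]
(0.515, -0.179, 0.056) [282.  222.7]
(0.515, -0.179, 0.064) [282.  220.6]
```

play_rows --pt "0.277 0.14 0" --pt "0.277 0.14 -0.2" --pt "0.277 0.14 -0.45" --pt "0.277 0.14 -0.7" --pt "0.277 0.14 -0.9" --pt "0.277 0.14 -0.9" --pt "0.277 0.14 -0.9" --pt "0.277 0.14 -0.9" --spin '[0,0,0,0,0,0,0,0]' --fingers '[1,1,1,1,1,1,1,1]'

```text
t: 4.32
eef_pos: [0.5169, -0.1784, 0.1124]
eef_rot: [0.001, 0.99, 0.14, 0.001]
force: [1.7, -0.1, 0.6]
opening: 0.997
```

play_rows --pt "0 0 -0.15" --pt "0 0 -0.3" --pt "0 0 -0.45" --pt "0 0 -0.453" --pt "0 0 -0.453" --pt "0 0 -0.453" --pt "0 0 -0.453" --pt "0 0 -0.453" --spin '[0,0,0,0,0,0,0,0]' --fingers '[1,1,1,1,0,0,0,0]' --squeeze 40

```text
t: 4.98
eef_pos: [0.5178, -0.1785, 0.0455]
eef_rot: [0.002, 0.99, 0.14, 0.002]
force: [-0.5, -0.1, -0.1]
opening: 0.52
```

play_rows --pt "0 0 0" --pt "0 0 0" --pt "0 0 0" --pt "0 0 0.2" --pt "0 0 0.45" --pt "0 0 0.7" --pt "0 0 1.0" --pt "0 0 1.0" --spin '[0,0,0,0,0,0,0,0]' --fingers '[0,0,0,0,0,0,0,0]'

```text
t: 5.65
eef_pos: [0.5202, -0.1796, 0.203]
eef_rot: [0.005, 0.99, 0.141, 0.007]
force: [0.3, -0.1, 0.1]
opening: 0.513
```

```bash
python3 look.py w2 chunk_short:.2
```

```text
5.7 [ 0.5192 -0.1791  0.2003] 0.513 [ 0.3 -0.5 -0.5]
chunk_short 0.82 [251. 259.] (np.int64(210), np.int64(297), np.int64(201), np.int64(312)) circ [252. 257.] 56 [ 0.52  -0.179  0.2  ] [ 0.522 -0.18   0.2  ]
```

View pics/w2.png

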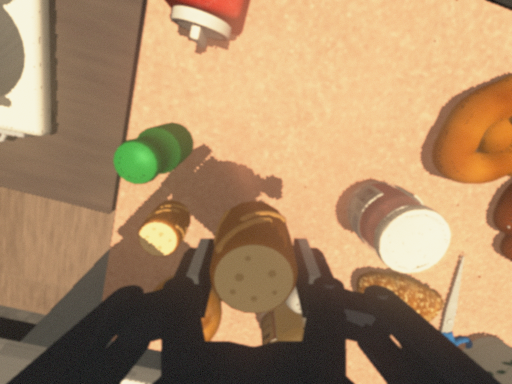

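The short chunk is held well between the pads, with its top face at about (254,278). Next I carry it over, keeping x low until past the shelf corner.

play_rows --pt "0 0 0.2" --pt "0 0 0.4" --pt "-0.02 0.2 0.55" --pt "-0.02 0.4 0.55" --pt "-0.02 0.6 0.55" --pt "-0.02 0.8 0.55" --pt "-0.02 0.95 0.55" --pt "-0.02 1.0 0.55" --spin '[0,0,0,0,0,0,0,0]' --fingers '[0,0,0,0,0,0,0,0]'

```text
t: 6.42
eef_pos: [0.5115, -0.0244, 0.2727]
eef_rot: [-0.001, 0.99, 0.142, -0.002]
force: [-0.1, 0.3, -0.3]
opening: 0.515
```

play_rows --pt "0 0.2 0" --pt "0 0.4 0" --pt "0.03 0.55 0" --pt "0.06 0.63 0" --pt "0.07 0.67 0" --pt "0.07 0.67 0" --pt "0.07 0.67 0" --pt "0.07 0.67 0" --spin '[0,0,0,0,0,0,0,0]' --fingers '[0,0,0,0,0,0,0,0]'

```text
t: 7.08
eef_pos: [0.5233, 0.072, 0.2745]
eef_rot: [0.0, 0.99, 0.14, -0.0]
force: [0.4, -0.4, -0.7]
opening: 0.512
```

```bash
python3 look.py w3 chunk_short:.285 grater_mouth:.199; python3 -c "
from h import *
s=env.state();print(s['eef_pos'],s['eef_rot'],s['force'])
f=env.grab_frame('top');cv2.imwrite('pics/t3.png',f['image'])"
```

```text
7.1333 [0.5233 0.072  0.2747] 0.511 [-0.3  0.6 -1.3]
chunk_short 0.92 [251. 258.] (np.int64(209), np.int64(297), np.int64(201), np.int64(312)) circ [254. 257.] 56 [0.532 0.075 0.285] [0.533 0.074 0.285]
grater_mouth 0.83 [230.  91.] (np.int64(160), np.int64(309), np.int64(0), np.int64(187)) circ [236.  83.] 110 [0.6   0.11  0.199] [0.606 0.107 0.199]
[0.5232885  0.0722     0.27483128] [ 9.62539963e-05  9.90191331e-01  1.39717982e-01 -6.39374517e-05] [ 0.63588323  0.33252094 -1.06629001]
```

View pics/w3.png

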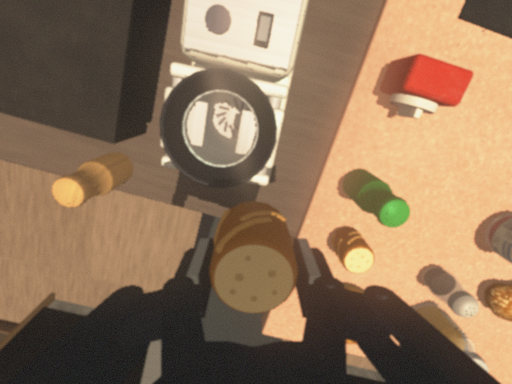

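The funnel ring is centred near (219,127), the held chunk's top face is at (254,278), and the pusher top is at (69,191).

```bash
python3 - <<'E'
from h import *
w=env.grab_frame("wrist"); s=env.state(); p=s["eef_pos"]
print("mouth",ray(w,(219,127.5),.199),"r",np.linalg.norm(ray(w,(219,127.5),.199)-ray(w,(277,127.5),.199)))
print("pusher",ray(w,(69,191),.121),"till?",ray(w,(120,140),.109))
zt=p[2]-.042+.056
print("tcp",p,"chunk top",ray(w,(254,278),zt), "tcp px at zt",proj(w,(p[0],p[1],zt)))
print("r",np.linalg.norm(ray(w,(254,278),zt)-ray(w,(297,278),zt)))
print("near chunk",ray(w,(358,261),.064))
E
```

```text
mouth [0.57498267 0.11138945 0.199     ] r 0.04057832213403781
pusher [0.45923284 0.25233531 0.121     ] till? [0.52342989 0.21326178 0.109     ]
tcp [0.52328957 0.07247318 0.27493857] chunk top [0.52388739 0.07149596 0.28893857] tcp px at zt [251.6 278.6]
r 0.020145922434608887
near chunk [ 0.43698507 -0.10187993  0.064     ]
```

play_rows --pt "0.08 0.06 0" --pt "0.17 0.13 0" --pt "0.25 0.2 0" --pt "0.33 0.26 0" --pt "0.33 0.26 -0.1" --pt "0.33 0.26 -0.2" --pt "0.33 0.26 -0.29" --pt "0.33 0.26 -0.29" --spin '[0,0,0,0,0,0,0,0]' --fingers '[0,0,0,0,0,0,0,0]'

```text
t: 8.0
eef_pos: [0.5709, 0.1119, 0.2275]
eef_rot: [-0.0, 0.99, 0.14, -0.003]
force: [-0.6, -0.0, -1.6]
opening: 0.511
```

play_rows --pt "0 0 -0.01" --pt "0 0 -0.02" --pt "0 0 -0.03" --pt "0 0 -0.04" --pt "0 0 -0.05" --pt "0 0 -0.06" --pt "0 0 -0.06" --pt "0 0 -0.06" --spin '[0,0,0,0,0,0,0,0]' --fingers '[0,0,0,0,0,0,0,0]'

```text
t: 8.67
eef_pos: [0.5728, 0.1122, 0.2225]
eef_rot: [0.0, 0.99, 0.14, 0.0]
force: [-0.5, 0.1, 0.4]
opening: 0.514
```

```bash
python3 look.py w4 chunk_short:.233 grater_mouth:.199; python3 -c "
from h import *
a=env.grab_frame('wrist')['image'];b=env.grab_frame('scene')['image'][190:310,150:310]
cv2.imwrite('pics/m4.png',np.hstack([cv2.resize(a,(400,300)),cv2.resize(b,(400,300),interpolation=cv2.INTER_CUBIC)]))"
```

```text
8.7167 [0.5729 0.1121 0.2226] 0.516 [-0.4 -0.3 -0.4]
chunk_short 0.63 [254. 257.] (np.int64(210), np.int64(297), np.int64(201), np.int64(312)) circ [254. 257.] 56 [0.582 0.114 0.233] [0.582 0.114 0.233]
grater_mouth 0.61 [273. 109.] (np.int64(184), np.int64(362), np.int64(0), np.int64(248)) circ [271. 134.] 143 [0.648 0.123 0.199] [0.636 0.12  0.199]
```

View pics/m4.png

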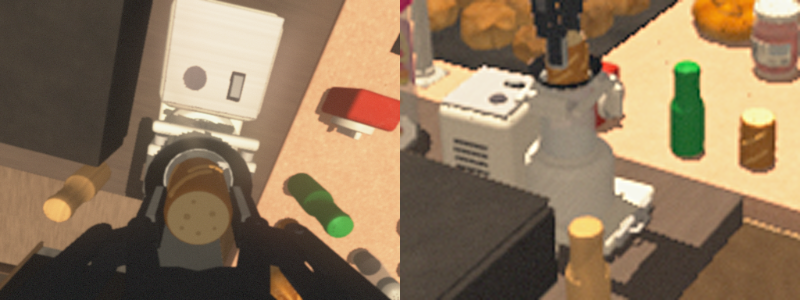

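The chunk is inside the funnel with no side force. I'll lower it the last few millimetres, release, and go to the pusher.

play_rows --pt "0 0 -0.01" --pt "0 0 -0.02" --pt "0 0 -0.03" --pt "0 0 -0.03" --pt "0 0 -0.03" --pt "0 0 -0.03" --pt "0 0 -0.03" --pt "0 0 -0.03" --spin '[0,0,0,0,0,0,0,0]' --fingers '[0,0,0,0,1,1,1,1]'

```text
t: 9.58
eef_pos: [0.5725, 0.1121, 0.2172]
eef_rot: [-0.0, 0.99, 0.14, -0.001]
force: [-0.4, -0.3, -0.5]
opening: 0.997
```

play_rows --pt "0 0 0" --pt "0 0 0" --pt "0 0 0.1" --pt "0 0 0.25" --pt "0 0 0.4" --pt "0 0 0.53" --pt "0 0 0.53" --pt "0 0 0.53" --spin '[0,0,0,0,0,0,0,0]' --fingers '[1,1,1,1,1,1,1,1]'

```text
t: 10.25
eef_pos: [0.5733, 0.1122, 0.2986]
eef_rot: [0.0, 0.99, 0.14, 0.001]
force: [-0.1, 0.1, -0.3]
opening: 1.001
```

play_rows --pt "-0.2 0.22 0" --pt "-0.4 0.44 0" --pt "-0.57 0.6 0" --pt "-0.6 0.65 0" --pt "-0.6 0.65 0" --pt "-0.6 0.65 0" --pt "-0.6 0.65 0" --pt "-0.6 0.65 0" --spin '[0,0,0,0,0,0,0,0]' --fingers '[1,1,1,1,1,1,1,1]'

```text
t: 10.92
eef_pos: [0.4836, 0.2086, 0.2968]
eef_rot: [0.0, 0.99, 0.14, -0.0]
force: [0.2, -0.0, -0.2]
opening: 0.998
```

```bash
python3 look.py w5 pusher:.121 chunk_short:.233 grater_mouth:.199
```

```text
10.9667 [0.4836 0.2086 0.2969] 0.997 [ 0.1 -0.3  0.5]
pusher 0.94 [211. 172.] (np.int64(193), np.int64(232), np.int64(149), np.int64(199)) circ [213. 174.] 27 [0.473 0.253 0.121] [0.472 0.251 0.121]
pusher 0.85 [472. 188.] (np.int64(431), np.int64(511), np.int64(165), np.int64(217)) circ [472. 195.] 45 [ 0.536 -0.031  0.121] [ 0.529 -0.036  0.121]
chunk_short 0.77 [417. 130.] (np.int64(369), np.int64(461), np.int64(99), np.int64(167)) circ [415. 130.] 47 [0.571 0.121 0.233] [0.571 0.122 0.233]
chunk_short 0.6 [210. 177.] (np.int64(192), np.int64(231), np.int64(149), np.int64(199)) circ [212. 174.] 26 [0.502 0.245 0.233] [0.505 0.244 0.233]
grater_mouth 0.96 [361.  76.] (np.int64(284), np.int64(470), np.int64(0), np.int64(179)) circ [377.  80.] 122 [0.597 0.158 0.199] [0.598 0.146 0.199]
```

View pics/w5.png

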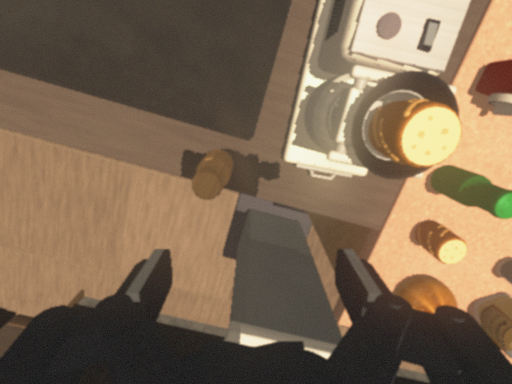

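The chunk stands upright in the funnel, top at (431,134). The pusher's top face is at about (208,184).

```bash
python3 - <<'E'
from h import *
w=env.grab_frame("wrist")
print("pusher top",ray(w,(208,183.5),.121),"foot",ray(w,(216,162),0.0),proj(w,(.457,.253,.121)),proj(w,(.457,.253,0.0)))
print("chunk top",ray(w,(431,134),.233),"rim",ray(w,(408,125),.199))
E
```

```text
pusher top [0.45961055 0.25365274 0.121     ] foot [0.45576012 0.25885226 0.        ] [208.  185.8] [219.9 162.3]
chunk top [0.57129178 0.11061296 0.233     ] rim [0.57441058 0.10970079 0.199     ]
```

play_rows --pt "-0.08 0.15 0" --pt "-0.17 0.29 0" --pt "-0.17 0.29 -0.15" --pt "-0.17 0.29 -0.35" --pt "-0.17 0.29 -0.55" --pt "-0.17 0.29 -0.7" --pt "-0.17 0.29 -0.7" --pt "-0.17 0.29 -0.7" --spin '[0,0,0,0,0,0,0,0]' --fingers '[1,1,1,1,1,1,1,1]'

```text
t: 11.83
eef_pos: [0.4568, 0.2528, 0.1914]
eef_rot: [0.0, 0.99, 0.14, -0.001]
force: [0.3, -0.5, 1.4]
opening: 0.996
```

play_rows --pt "0 0 -0.2" --pt "0 0 -0.4" --pt "0 0 -0.55" --pt "0 0 -0.64" --pt "0 0 -0.64" --pt "0 0 -0.64" --pt "0 0 -0.64" --pt "0 0 -0.64" --spin '[0,0,0,0,0,0,0,0]' --fingers '[1,1,1,1,1,0.4,0,0]' --squeeze 80

```text
t: 12.5
eef_pos: [0.4592, 0.2537, 0.099]
eef_rot: [-0.0, 0.99, 0.14, 0.002]
force: [-0.5, 0.3, 0.3]
opening: 0.603
```

play_rows --pt "0 0 0" --pt "0 0 0" --pt "0 0 0" --pt "0 0 0" --pt "0 0 0.1" --pt "0 0 0.3" --pt "0 0 0.5" --pt "0 0 0.5" --spin '[0,0,0,0,0,0,0,0]' --fingers '[0,0,0,0,0,0,0,0]'

```text
t: 13.17
eef_pos: [0.4607, 0.2543, 0.1779]
eef_rot: [-0.001, 0.99, 0.141, 0.006]
force: [2.1, 0.8, 0.2]
opening: 0.384
```

```bash
python3 look.py w6 pusher:.2; python3 - <<'E'
from h import *
w=env.grab_frame("wrist");t=env.grab_frame("scene")
a=w["image"];b=t["image"][190:340,150:350]
cv2.imwrite('pics/m6.png',np.hstack([cv2.resize(a,(400,300)),cv2.resize(b,(400,300),interpolation=cv2.INTER_CUBIC)]))
E
```

```text
13.2167 [0.4595 0.2539 0.1752] 0.383 [-0.3  0.3 -0.3]
pusher 0.74 [252. 255.] (np.int64(217), np.int64(289), np.int64(177), np.int64(321)) circ [250. 249.] 72 [0.477 0.259 0.2  ] [0.48  0.261 0.2  ]
```

View pics/m6.png

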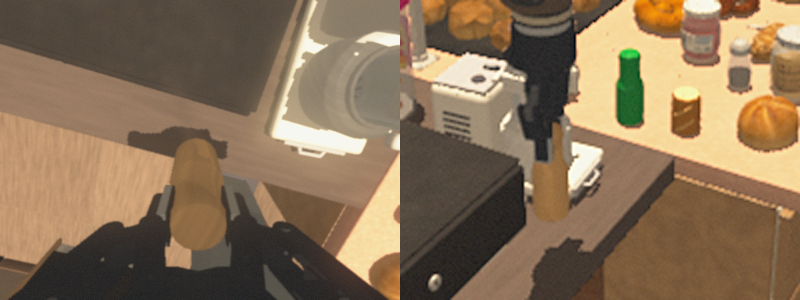

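The pusher is held upright. Next: lift, move over the tube, and lower.

play_rows --pt "0 0 0.2" --pt "0 0 0.4" --pt "0 0 0.6" --pt "0 0 0.8" --pt "0 0 1.0" --pt "0 0 1.0" --pt "0 0 1.0" --pt "0 0 1.0" --spin '[0,0,0,0,0,0,0,0]' --fingers '[0,0,0,0,0,0,0,0]'

```text
t: 14.03
eef_pos: [0.4564, 0.2528, 0.3186]
eef_rot: [0.0, 0.99, 0.14, -0.002]
force: [1.5, -0.5, -1.2]
opening: 0.384
```

play_rows --pt "0 0 0.2" --pt "0.1 -0.12 0.33" --pt "0.25 -0.3 0.33" --pt "0.4 -0.5 0.33" --pt "0.55 -0.7 0.33" --pt "0.7 -0.87 0.33" --pt "0.765 -0.94 0.33" --pt "0.765 -0.94 0.33" --spin '[0,0,0,0,0,0,0,0]' --fingers '[0,0,0,0,0,0,0,0]'

```text
t: 14.7
eef_pos: [0.5729, 0.1095, 0.3666]
eef_rot: [-0.0, 0.99, 0.138, -0.003]
force: [-0.2, -0.6, -1.7]
opening: 0.381
```

play_rows --pt "0 0 0" --pt "0 0 0" --pt "0 0 -0.06" --pt "0 0 -0.12" --pt "0 0 -0.18" --pt "0 0 -0.22" --pt "0 0 -0.22" --pt "0 0 -0.22" --spin '[0,0,0,0,0,0,0,0]' --fingers '[0,0,0,0,0,0,0,0]'

```text
t: 15.37
eef_pos: [0.5716, 0.1124, 0.337]
eef_rot: [-0.0, 0.99, 0.141, -0.001]
force: [-0.3, 0.2, -0.6]
opening: 0.387
```

```bash
python3 look.py w7 chunk_short:.233 pusher:.33; python3 - <<'E'
from h import *
w=env.grab_frame("wrist");t=env.grab_frame("scene")
a=w["image"];b=t["image"][170:320,150:350]
cv2.imwrite('pics/m7.png',np.hstack([cv2.resize(a,(400,300)),cv2.resize(b,(400,300),interpolation=cv2.INTER_CUBIC)]))
E
```

```text
15.4167 [0.572  0.1123 0.3378] 0.382 [-0.4 -0.6 -1.7]
chunk_short 0.95 [258. 172.] (np.int64(231), np.int64(280), np.int64(160), np.int64(200)) circ [257. 185.] 27 [0.593 0.114 0.233] [0.582 0.111 0.233]
chunk_short 0.18 [251. 253.] (np.int64(217), np.int64(289), np.int64(177), np.int64(320)) circ [254. 248.] 72 [0.517 0.098 0.233] [0.523 0.097 0.233]
pusher 0.94 [370. 218.] (np.int64(344), np.int64(397), np.int64(193), np.int64(245)) circ [370. 220.] 32 [0.609 0.06  0.33 ] [0.609 0.06  0.33 ]
pusher 0.82 [254. 253.] (np.int64(217), np.int64(289), np.int64(177), np.int64(319)) circ [252. 248.] 71 [0.573 0.112 0.33 ] [0.576 0.114 0.33 ]
```

View pics/m7.png

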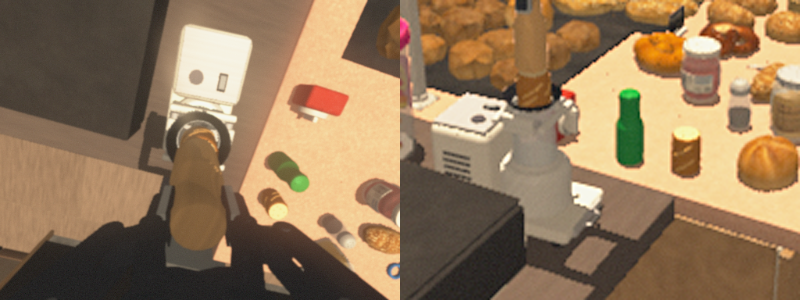

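Pusher, chunk and funnel are lined up. Ramming the first chunk.

play_rows --pt "0 0 -0.04" --pt "0 0 -0.08" --pt "0 0 -0.12" --pt "0 0 -0.16" --pt "0 0 -0.2" --pt "0 0 -0.24" --pt "0 0 -0.28" --pt "0 0 -0.32" --spin '[0,0,0,0,0,0,0,0]' --fingers '[0,0,0,0,0,0,0,0]' --squeeze 100

```text
t: 16.28
eef_pos: [0.573, 0.1121, 0.2914]
eef_rot: [0.0, 0.99, 0.14, 0.002]
force: [0.3, -0.2, 4.8]
opening: 0.38
```

play_rows --pt "0 0 -0.03" --pt "0 0 -0.06" --pt "0 0 -0.09" --pt "0 0 -0.12" --pt "0 0 -0.15" --pt "0 0 -0.18" --pt "0 0 -0.21" --pt "0 0 -0.24" --spin '[0,0,0,0,0,0,0,0]' --fingers '[0,0,0,0,0,0,0,0]'

```text
t: 16.95
eef_pos: [0.5726, 0.1121, 0.2554]
eef_rot: [0.0, 0.99, 0.14, 0.001]
force: [-0.5, 0.3, 8.0]
opening: 0.377
```

play_rows --pt "0 0 -0.03" --pt "0 0 -0.05" --pt "0 0 -0.05" --pt "0 0 -0.05" --pt "0 0 -0.05" --pt "0 0 -0.05" --pt "0 0 -0.05" --pt "0 0 -0.05" --spin '[0,0,0,0,0,0,0,0]' --fingers '[0,0,0,0,0,0,0,0]'

```text
t: 17.62
eef_pos: [0.5717, 0.112, 0.2453]
eef_rot: [0.0, 0.99, 0.14, -0.001]
force: [2.4, -0.1, -3.3]
opening: 0.378
```

```bash
python3 look.py w8 pusher:.25; python3 - <<'E'
from h import *
t=env.grab_frame("scene")
for d in env.cut_out("scene","chunk_short")[:3]: print(d["p"],d["centre"],d["pixels"].sum())
print(proj(t,(.573,.112,.033)),proj(t,(.573,.112,.089)),proj(t,(.573,.112,.199)))
cv2.imwrite('pics/m8.png',cv2.resize(t["image"][190:290,150:290],None,fx=5,fy=5,interpolation=cv2.INTER_CUBIC))
E
```

```text
17.6667 [0.5716 0.112  0.2453] 0.379 [ 1.7 -1.4 -4.5]
pusher 0.92 [253. 256.] (np.int64(218), np.int64(290), np.int64(180), np.int64(320)) circ [255. 250.] 70 [0.578 0.113 0.25 ] [0.582 0.113 0.25 ]
pusher 0.8 [401. 248.] (np.int64(362), np.int64(437), np.int64(213), np.int64(288)) circ [400. 252.] 46 [0.602 0.045 0.25 ] [0.6   0.045 0.25 ]
pusher 0.47 [287. 207.] (np.int64(281), np.int64(288), np.int64(195), np.int64(219)) circ [284. 207.] 12 [0.607 0.106 0.25 ] [0.607 0.107 0.25 ]
[218.1 267.8] [217.3 251.1] [215.6 216.5]
```

play_rows --pt "0 0 0.1" --pt "0 0 0.25" --pt "0 0 0.4" --pt "0 0 0.55" --pt "0 0 0.7" --pt "0 0 0.85" --pt "0 0 0.9" --pt "0 0 0.9" --spin '[0,0,0,0,0,0,0,0]' --fingers '[0,0,0,0,0,0,0,0]'

```text
t: 18.48
eef_pos: [0.5724, 0.1124, 0.3846]
eef_rot: [-0.0, 0.99, 0.141, 0.002]
force: [0.6, 0.3, -0.8]
opening: 0.379
```

play_rows --pt "-0.1 0.12 0" --pt "-0.25 0.3 0" --pt "-0.4 0.5 0" --pt "-0.55 0.7 -0.1" --pt "-0.7 0.87 -0.3" --pt "-0.765 0.94 -0.5" --pt "-0.765 0.94 -0.7" --pt "-0.765 0.94 -0.89" --spin '[0,0,0,0,0,0,0,0]' --fingers '[0,0,0,0,0,0,0,0]'

```text
t: 19.15
eef_pos: [0.4545, 0.2539, 0.2442]
eef_rot: [0.0, 0.99, 0.142, -0.002]
force: [0.1, -0.2, -1.7]
opening: 0.377
```

play_rows --pt "0 0 -0.2" --pt "0 0 -0.4" --pt "0 0 -0.6" --pt "0 0 -0.75" --pt "0 0 -0.87" --pt "0 0 -0.93" --pt "0 0 -0.96" --pt "0 0 -0.96" --spin '[0,0,0,0,0,0,0,0]' --fingers '[0,0,0,0,0,0,0,0]'

```text
t: 19.82
eef_pos: [0.4561, 0.2528, 0.1024]
eef_rot: [0.0, 0.99, 0.14, -0.002]
force: [0.3, 0.3, -0.1]
opening: 0.38
```

```bash
python3 look.py w9 pusher:.1; python3 - <<'E'
from h import *
t=env.grab_frame("scene"); print(env.state()["force"],env.state()["eef_pos"])
a=cv2.resize(t["image"][200:325,140:300],(512,400),interpolation=cv2.INTER_CUBIC)
w=env.grab_frame("top")["image"][110:230,150:310]
cv2.imwrite('pics/m9.png',np.hstack([cv2.resize(a,(400,312)),cv2.resize(w,(400,312),interpolation=cv2.INTER_CUBIC)]))
E
```

```text
19.8667 [0.4571 0.2531 0.1038] 0.378 [ 0.4  0.1 -1.3]
pusher 0.62 [250. 250.] (np.int64(218), np.int64(288), np.int64(174), np.int64(318)) circ [252. 246.] 72 [0.462 0.255 0.1  ] [0.464 0.255 0.1  ]
[-0.34037871  0.4806473   0.28903026] [0.45815284 0.25346932 0.10518907]
```

View pics/m9.png

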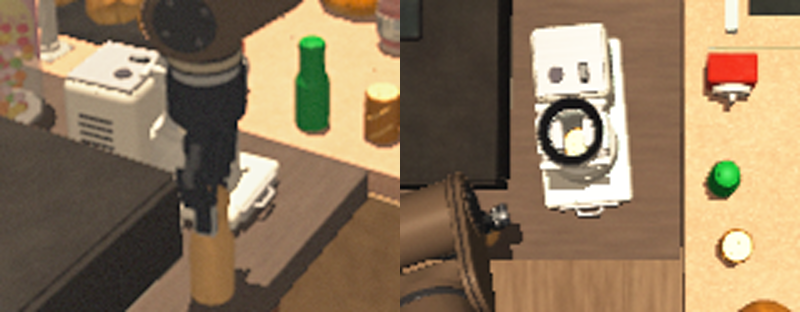

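The chunk is down: its pale top shows between the flaps in the top view. Lowering the pusher to contact.

play_rows --pt "0 0 -0.01" --pt "0 0 -0.02" --pt "0 0 -0.03" --pt "0 0 -0.035" --pt "0 0 -0.035" --pt "0 0 -0.035" --pt "0 0 -0.035" --pt "0 0 -0.035" --spin '[0,0,0,0,0,0,0,0]' --fingers '[0,0,0,0,0,0,0,0]'

```text
t: 20.68
eef_pos: [0.4575, 0.2532, 0.0989]
eef_rot: [-0.0, 0.99, 0.14, 0.0]
force: [-0.1, -0.4, 1.5]
opening: 0.381
```

play_rows --pt "0 0 -0.005" --pt "0 0 -0.01" --pt "0 0 -0.01" --pt "0 0 -0.01" --pt "0 0 -0.01" --pt "0 0 -0.01" --pt "0 0 -0.01" --pt "0 0 -0.01" --spin '[0,0,0,0,0,0,0,0]' --fingers '[0,0,0,0,0,0,0,0]'

```text
t: 21.35
eef_pos: [0.4588, 0.2536, 0.0987]
eef_rot: [-0.0, 0.99, 0.14, 0.002]
force: [0.9, 0.1, 4.8]
opening: 0.375
```

play_rows --pt "0 0 0" --pt "0 0 0" --pt "0 0 0" --pt "0 0 0" --pt "0 0 0.2" --pt "0 0 0.45" --pt "0 0 0.7" --pt "0 0 1.0" --spin '[0,0,0,0,0,0,0,0]' --fingers '[1,1,1,1,1,1,1,1]'

```text
t: 22.02
eef_pos: [0.4561, 0.2527, 0.2437]
eef_rot: [0.0, 0.99, 0.14, -0.002]
force: [-0.6, 0.5, 0.6]
opening: 0.999
```

play_rows --pt "0 0 0" --pt "0 -0.25 0" --pt "0 -0.5 0" --pt "0 -0.75 0" --pt "0 -1.0 0" --pt "0 -1.0 0" --pt "0 -1.0 0" --pt "0 -1.0 0" --spin '[0,0,0,0,0,0,0,0]' --fingers '[1,1,1,1,1,1,1,1]'

```text
t: 22.68
eef_pos: [0.4572, 0.1032, 0.2435]
eef_rot: [-0.0, 0.99, 0.14, -0.0]
force: [0.2, -0.2, 0.3]
opening: 0.998
```

play_rows --pt "0 -0.25 0" --pt "0 -0.5 0" --pt "0 -0.75 0" --pt "0 -0.9 0" --pt "0 -0.9 0" --pt "0 -0.9 0" --pt "0 -0.9 0" --pt "0 -0.9 0" --spin '[0,0,0,0,0,0,0,0]' --fingers '[1,1,1,1,1,1,1,1]'

```text
t: 23.35
eef_pos: [0.4573, -0.0303, 0.2436]
eef_rot: [-0.0, 0.99, 0.142, -0.0]
force: [-0.0, 0.1, -0.3]
opening: 0.998
```

```bash
python3 look.py w10 chunk_long:.064 pusher:.121 grater_mouth:.199; python3 - <<'E'
from h import *
w=env.grab_frame("wrist");im=w["image"];g=cv2.cvtColor(im,cv2.COLOR_BGR2HSV)
d=env.cut_out("wrist","chunk_long")[0]; m=d["pixels"]
print(np.median(g[m],axis=0))
k=(m&(g[...,2]>190)&(g[...,1]<140)).astype(np.uint8)
n,l,st,c=cv2.connectedComponentsWithStats(k);i=1+st[1:,4].argmax();print(st[i],c[i],ray(w,c[i],.064))
u,v=map(int,d["centre"]);cv2.imwrite("pics/m10.png",np.hstack([cv2.resize(im,(512,384)),cv2.resize(im[max(0,v-40):v+40,max(0,u-30):u+30],(288,384))]))
E
```

```text
23.4 [ 0.4573 -0.0304  0.2436] 0.997 [ 0.2  0.5 -0.2]
chunk_long 0.72 [302. 201.] (np.int64(282), np.int64(326), np.int64(175), np.int64(221)) circ [306. 198.] 25 [ 0.443 -0.094  0.064] [ 0.447 -0.096  0.064]
chunk_long 0.67 [411. 288.] (np.int64(378), np.int64(441), np.int64(265), np.int64(313)) circ [410. 288.] 35 [ 0.369 -0.268  0.064] [ 0.369 -0.266  0.064]
pusher 0.94 [323. 124.] (np.int64(294), np.int64(355), np.int64(102), np.int64(149)) circ [324. 125.] 31 [ 0.531 -0.072  0.121] [ 0.53  -0.073  0.121]
pusher 0.92 [ 19. 100.] (np.int64(0), np.int64(49), np.int64(75), np.int64(119)) circ [21. 98.] 30 [0.478 0.178 0.121] [0.48  0.178 0.121]
grater_mouth 0.56 [137.  37.] (np.int64(0), np.int64(220), np.int64(0), np.int64(118)) circ [110.  41.] 117 [0.547 0.06  0.199] [0.541 0.074 0.199]
[ 24.  98. 246.]
[290 189  36  33 896] [307.68303571 205.3828125 ] [ 0.43866734 -0.10253741  0.064     ]
```

View pics/m10.png

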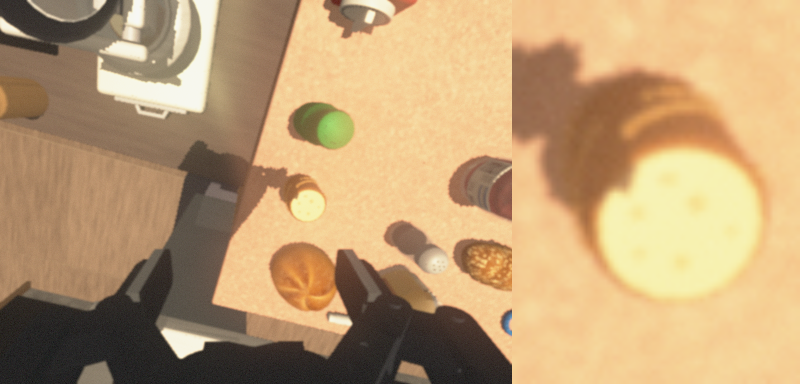

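The long chunk stands at (306,206). The roll near it at (303,277) is clear of the jaws.

play_rows --pt "-0.06 -0.24 0" --pt "-0.125 -0.48 0" --pt "-0.125 -0.48 -0.15" --pt "-0.125 -0.48 -0.35" --pt "-0.125 -0.48 -0.55" --pt "-0.125 -0.48 -0.7" --pt "-0.125 -0.48 -0.8" --pt "-0.125 -0.48 -0.8" --spin '[0,0,0,0,0,0,0,0]' --fingers '[1,1,1,1,1,1,1,1]'

```text
t: 24.32
eef_pos: [0.436, -0.1026, 0.12]
eef_rot: [-0.002, 0.99, 0.14, -0.003]
force: [-0.2, 0.1, -0.3]
opening: 1.001
```

play_rows --pt "0 0 -0.15" --pt "0 0 -0.3" --pt "0 0 -0.45" --pt "0 0 -0.53" --pt "0 0 -0.53" --pt "0 0 -0.53" --pt "0 0 -0.53" --pt "0 0 -0.53" --spin '[0,0,0,0,0,0,0,0]' --fingers '[1,1,1,1,1,0,0,0]' --squeeze 40

```text
t: 24.98
eef_pos: [0.44, -0.1045, 0.0461]
eef_rot: [0.001, 0.99, 0.14, 0.001]
force: [0.8, -0.1, 0.9]
opening: 0.601
```

play_rows --pt "0 0 0" --pt "0 0 0" --pt "0 0 0" --pt "0 0 0.2" --pt "0 0 0.45" --pt "0 0 0.7" --pt "0 0 1.0" --pt "0 0 1.0" --spin '[0,0,0,0,0,0,0,0]' --fingers '[0,0,0,0,0,0,0,0]'

```text
t: 25.65
eef_pos: [0.4427, -0.1058, 0.2035]
eef_rot: [0.005, 0.99, 0.141, 0.007]
force: [1.2, -1.2, 0.1]
opening: 0.517
```

```bash
python3 look.py w11 chunk_long:.2 jam_jar:.1
```

```text
25.7 [ 0.4417 -0.1053  0.2008] 0.517 [ 0.4  0.1 -0.3]
chunk_long 0.7 [252. 263.] (np.int64(207), np.int64(300), np.int64(197), np.int64(318)) circ [253. 258.] 61 [ 0.44  -0.107  0.2  ] [ 0.443 -0.106  0.2  ]
jam_jar 0.97 [475. 167.] (np.int64(430), np.int64(511), np.int64(134), np.int64(217)) circ [478. 178.] 51 [ 0.52  -0.279  0.1  ] [ 0.512 -0.286  0.1  ]
```

play_rows --pt "0 0 0.2" --pt "0 0 0.4" --pt "0.05 0.2 0.54" --pt "0.1 0.4 0.54" --pt "0.15 0.6 0.54" --pt "0.2 0.8 0.54" --pt "0.25 1.0 0.54" --pt "0.25 1.0 0.54" --spin '[0,0,0,0,0,0,0,0]' --fingers '[0,0,0,0,0,0,0,0]'

```text
t: 26.47
eef_pos: [0.4753, 0.0502, 0.2723]
eef_rot: [-0.002, 0.99, 0.143, -0.002]
force: [-0.8, 0.0, -0.8]
opening: 0.514
```

play_rows --pt "0.12 0.1 0" --pt "0.25 0.2 0" --pt "0.4 0.3 0" --pt "0.55 0.4 0" --pt "0.64 0.44 0" --pt "0.64 0.44 0" --pt "0.64 0.44 0" --pt "0.64 0.44 0" --spin '[0,0,0,0,0,0,0,0]' --fingers '[0,0,0,0,0,0,0,0]'

```text
t: 27.13
eef_pos: [0.5709, 0.1115, 0.2734]
eef_rot: [-0.0, 0.99, 0.14, -0.002]
force: [0.5, -0.4, 0.1]
opening: 0.518
```

```bash
python3 look.py w12 chunk_long:.293; python3 - <<'E'
from h import *
w=env.grab_frame("wrist");p=env.state()["eef_pos"];g=cv2.cvtColor(w["image"],cv2.COLOR_BGR2GRAY)
print(p,"tcp px at top",proj(w,(p[0],p[1],p[2]+.0195)))
E
```

```text
27.1833 [0.5709 0.1115 0.274 ] 0.515 [-0.2 -0.4 -0.5]
chunk_long 0.65 [254. 262.] (np.int64(207), np.int64(300), np.int64(196), np.int64(318)) circ [252. 257.] 61 [0.583 0.114 0.293] [0.585 0.115 0.293]
[0.57122951 0.11153771 0.27495812] tcp px at top [251.9 286.2]
```

play_rows --pt "0 0 -0.06" --pt "0 0 -0.12" --pt "0 0 -0.18" --pt "0 0 -0.24" --pt "0 0 -0.28" --pt "0 0 -0.3" --pt "0 0 -0.3" --pt "0 0 -0.3" --spin '[0,0,0,0,0,0,0,0]' --fingers '[0,0,0,0,0,0,0,0]'

```text
t: 27.95
eef_pos: [0.5721, 0.1122, 0.2302]
eef_rot: [-0.0, 0.99, 0.14, -0.0]
force: [-0.9, -0.6, 0.1]
opening: 0.524
```

play_rows --pt "0 0 -0.01" --pt "0 0 -0.02" --pt "0 0 -0.03" --pt "0 0 -0.04" --pt "0 0 -0.05" --pt "0 0 -0.06" --pt "0 0 -0.07" --pt "0 0 -0.07" --spin '[0,0,0,0,0,0,0,0]' --fingers '[0,0,0,0,0,0,0,0]'

```text
t: 28.62
eef_pos: [0.5725, 0.1123, 0.2224]
eef_rot: [0.0, 0.99, 0.14, 0.001]
force: [-4.0, -0.5, 8.7]
opening: 0.515
```

play_rows --pt "-0.01 0 0.007" --pt "-0.013 0 0.007" --pt "-0.013 0 0.007" --pt "-0.013 0 0.007" --pt "-0.013 0 0.007" --pt "-0.013 0 0.007" --pt "-0.013 0 0.007" --pt "-0.013 0 0.007" --spin '[0,0,0,0,0,0,0,0]' --fingers '[0,0,0,0,0,0,0,0]'

```text
t: 29.28
eef_pos: [0.5715, 0.1122, 0.2233]
eef_rot: [0.0, 0.99, 0.14, 0.002]
force: [-0.6, -0.0, 6.5]
opening: 0.517
```

play_rows --pt "0 0 0" --pt "0 0 0" --pt "0 0 0" --pt "0 0 0" --pt "0 0 0" --pt "0 0 0.2" --pt "0 0 0.4" --pt "0 0 0.5" --spin '[0,0,0,0,0,0,0,0]' --fingers '[1,1,1,1,1,1,1,1]'

```text
t: 29.95
eef_pos: [0.5711, 0.1122, 0.2993]
eef_rot: [0.0, 0.99, 0.14, 0.002]
force: [0.7, -0.4, 0.8]
opening: 1.0
```

play_rows --pt "-0.2 0.22 0" --pt "-0.4 0.44 0" --pt "-0.57 0.6 0" --pt "-0.59 0.65 0" --pt "-0.59 0.65 0" --pt "-0.59 0.65 0" --pt "-0.59 0.65 0" --pt "-0.59 0.65 0" --spin '[0,0,0,0,0,0,0,0]' --fingers '[1,1,1,1,1,1,1,1]'

```text
t: 30.62
eef_pos: [0.4825, 0.2087, 0.2957]
eef_rot: [0.0, 0.99, 0.14, -0.0]
force: [0.3, 0.6, 0.5]
opening: 1.0
```

```bash
python3 look.py w13 pusher:.121 chunk_long:.241 grater_mouth:.199; python3 - <<'E'
from h import *
w=env.grab_frame("wrist");print(proj(w,(.571,.112,.241)),proj(w,(.458,.253,.121)))
cv2.imwrite("pics/m13.png",w["image"])
E
```

```text
30.6667 [0.4825 0.2086 0.2956] 1.001 [ 0.7 -0.1 -0.2]
pusher 0.83 [210. 172.] (np.int64(193), np.int64(234), np.int64(148), np.int64(197)) circ [214. 172.] 26 [0.473 0.254 0.121] [0.474 0.25  0.121]
pusher 0.62 [472. 187.] (np.int64(431), np.int64(511), np.int64(164), np.int64(219)) circ [472. 196.] 45 [ 0.536 -0.03   0.121] [ 0.527 -0.035  0.121]
chunk_long 0.6 [422. 131.] (np.int64(368), np.int64(471), np.int64(95), np.int64(168)) circ [419. 130.] 52 [0.57  0.123 0.241] [0.57  0.125 0.241]
grater_mouth 0.67 [359.  72.] (np.int64(284), np.int64(471), np.int64(0), np.int64(178)) circ [378.  80.] 122 [0.598 0.161 0.199] [0.597 0.146 0.199]
[438.7 133.8] [208.3 184.4]
```

View pics/m13.png

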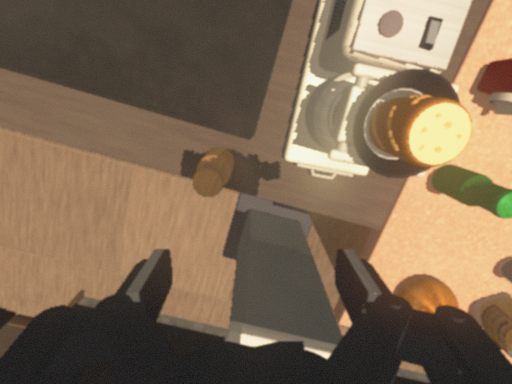

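The long chunk stands upright on the flaps, top at (439,132), and the pusher is unchanged at (208,184). Repeating the pusher grasp.

play_rows --pt "-0.08 0.15 0" --pt "-0.165 0.295 0" --pt "-0.165 0.295 -0.15" --pt "-0.165 0.295 -0.35" --pt "-0.165 0.295 -0.55" --pt "-0.165 0.295 -0.7" --pt "-0.165 0.295 -0.7" --pt "-0.165 0.295 -0.7" --spin '[0,0,0,0,0,0,0,0]' --fingers '[1,1,1,1,1,1,1,1]'

```text
t: 31.53
eef_pos: [0.4562, 0.2535, 0.1898]
eef_rot: [0.0, 0.99, 0.14, -0.002]
force: [-0.3, -0.4, 0.4]
opening: 0.997
```

play_rows --pt "0 0 -0.2" --pt "0 0 -0.4" --pt "0 0 -0.55" --pt "0 0 -0.63" --pt "0 0 -0.63" --pt "0 0 -0.63" --pt "0 0 -0.63" --pt "0 0 -0.63" --spin '[0,0,0,0,0,0,0,0]' --fingers '[1,1,1,1,1,1,0.4,0]' --squeeze 100

```text
t: 32.2
eef_pos: [0.4586, 0.2545, 0.0988]
eef_rot: [-0.0, 0.99, 0.14, 0.002]
force: [-1.5, 0.4, -0.3]
opening: 0.748
```

play_rows --pt "0 0 0" --pt "0 0 0" --pt "0 0 0" --pt "0 0 0" --pt "0 0 0.1" --pt "0 0 0.3" --pt "0 0 0.5" --pt "0 0 0.5" --spin '[0,0,0,0,0,0,0,0]' --fingers '[0,0,0,0,0,0,0,0]'

```text
t: 32.87
eef_pos: [0.4601, 0.255, 0.1775]
eef_rot: [-0.001, 0.99, 0.141, 0.005]
force: [1.0, 0.3, 0.5]
opening: 0.379
```

play_rows --pt "0 0 0.2" --pt "0 0 0.4" --pt "0 0 0.6" --pt "0 0 0.8" --pt "0 0 1.0" --pt "0 0 1.0" --pt "0 0 1.0" --pt "0 0 1.0" --spin '[0,0,0,0,0,0,0,0]' --fingers '[0,0,0,0,0,0,0,0]'

```text
t: 33.53
eef_pos: [0.4562, 0.2536, 0.3193]
eef_rot: [0.0, 0.99, 0.14, -0.001]
force: [-0.6, -0.0, -2.2]
opening: 0.38
```

```bash
python3 look.py w14 pusher:.3; python3 -c "
from h import *
print(env.state()['eef_rot'],env.state()['eef_pos'])"
```

```text
33.5833 [0.4559 0.2535 0.3186] 0.379 [ 0.3  0.1 -2.1]
pusher 0.84 [484. 171.] (np.int64(455), np.int64(511), np.int64(153), np.int64(193)) circ [484. 177.] 31 [0.532 0.147 0.3  ] [0.529 0.145 0.3  ]
pusher 0.75 [253. 249.] (np.int64(218), np.int64(289), np.int64(174), np.int64(314)) circ [252. 244.] 70 [0.453 0.252 0.3  ] [0.456 0.253 0.3  ]
[ 4.58800957e-04  9.90088098e-01  1.40426023e-01 -2.42490520e-03] [0.45584588 0.25352739 0.31837788]
```

play_rows --pt "0 0 0.2" --pt "0.1 -0.12 0.38" --pt "0.25 -0.3 0.38" --pt "0.4 -0.5 0.38" --pt "0.55 -0.7 0.38" --pt "0.7 -0.87 0.38" --pt "0.767 -0.94 0.38" --pt "0.767 -0.94 0.38" --spin '[0,0,0,0,0,0,0,0]' --fingers '[0,0,0,0,0,0,0,0]'

```text
t: 34.3
eef_pos: [0.5731, 0.1103, 0.3753]
eef_rot: [0.0, 0.99, 0.138, -0.002]
force: [0.1, -0.3, -1.9]
opening: 0.373
```

play_rows --pt "0 0 0" --pt "0 0 0" --pt "0 0 -0.06" --pt "0 0 -0.12" --pt "0 0 -0.16" --pt "0 0 -0.16" --pt "0 0 -0.16" --pt "0 0 -0.16" --spin '[0,0,0,0,0,0,0,0]' --fingers '[0,0,0,0,0,0,0,0]'

```text
t: 34.97
eef_pos: [0.5718, 0.1131, 0.3544]
eef_rot: [-0.0, 0.99, 0.141, 0.0]
force: [0.2, -0.2, -1.4]
opening: 0.375
```

```bash
python3 look.py w15 chunk_long:.241 pusher:.33
```

```text
35.0167 [0.572  0.1131 0.3548] 0.381 [ 0.3 -0.1 -0.8]
chunk_long 0.78 [255. 171.] (np.int64(231), np.int64(279), np.int64(157), np.int64(190)) circ [256. 180.] 25 [0.592 0.117 0.241] [0.584 0.113 0.241]
pusher 0.87 [365. 212.] (np.int64(341), np.int64(390), np.int64(191), np.int64(239)) circ [366. 214.] 30 [0.607 0.056 0.33 ] [0.606 0.054 0.33 ]
pusher 0.7 [252. 248.] (np.int64(217), np.int64(289), np.int64(173), np.int64(314)) circ [251. 244.] 71 [0.566 0.111 0.33 ] [0.569 0.113 0.33 ]
pusher 0.31 [276. 172.] (np.int64(272), np.int64(279), np.int64(163), np.int64(178)) circ [275. 170.] 8 [0.615 0.112 0.33 ] [0.616 0.113 0.33 ]
```

play_rows --pt "0 -0.006 -0.04" --pt "0 -0.006 -0.08" --pt "0 -0.006 -0.12" --pt "0 -0.006 -0.16" --pt "0 -0.006 -0.2" --pt "0 -0.006 -0.24" --pt "0 -0.006 -0.28" --pt "0 -0.006 -0.32" --spin '[0,0,0,0,0,0,0,0]' --fingers '[0,0,0,0,0,0,0,0]'

```text
t: 35.78
eef_pos: [0.5733, 0.1119, 0.3092]
eef_rot: [0.0, 0.99, 0.14, 0.003]
force: [0.0, -0.3, 4.8]
opening: 0.383
```

play_rows --pt "0 0 -0.04" --pt "0 0 -0.08" --pt "0 0 -0.12" --pt "0 0 -0.16" --pt "0 0 -0.2" --pt "0 0 -0.24" --pt "0 0 -0.27" --pt "0 0 -0.29" --spin '[0,0,0,0,0,0,0,0]' --fingers '[0,0,0,0,0,0,0,0]'

```text
t: 36.45
eef_pos: [0.5715, 0.1119, 0.2617]
eef_rot: [0.0, 0.99, 0.14, -0.001]
force: [-0.1, -0.7, 11.0]
opening: 0.378
```

play_rows --pt "0 0 -0.01" --pt "0 0 -0.02" --pt "0 0 -0.03" --pt "0 0 -0.04" --pt "0 0 -0.05" --pt "0 0 -0.06" --pt "0 0 -0.06" --pt "0 0 -0.06" --spin '[0,0,0,0,0,0,0,0]' --fingers '[0,0,0,0,0,0,0,0]'

```text
t: 37.12
eef_pos: [0.5722, 0.112, 0.2542]
eef_rot: [0.0, 0.99, 0.14, 0.001]
force: [-0.4, -0.1, 4.6]
opening: 0.381
```

play_rows --pt "0 0 -0.01" --pt "0 0 -0.02" --pt "0 0 -0.02" --pt "0 0 -0.02" --pt "0 0 -0.02" --pt "0 0 -0.02" --pt "0 0 -0.02" --pt "0 0 -0.02" --spin '[0,0,0,0,0,0,0,0]' --fingers '[0,0,0,0,0,0,0,0]'

```text
t: 37.78
eef_pos: [0.572, 0.112, 0.2512]
eef_rot: [0.0, 0.99, 0.141, 0.0]
force: [-0.3, 0.3, 5.9]
opening: 0.373
```

play_rows --pt "0 0 -0.01" --pt "0 0 -0.02" --pt "0 0 -0.02" --pt "0 0 -0.02" --pt "0 0 -0.02" --pt "0 0 -0.02" --pt "0 0 -0.02" --pt "0 0 -0.02" --spin '[0,0,0,0,0,0,0,0]' --fingers '[0,0,0,0,0,0,0,0]'

```text
t: 38.45
eef_pos: [0.5726, 0.1122, 0.2511]
eef_rot: [0.0, 0.99, 0.141, 0.001]
force: [-3.0, 0.1, 13.9]
opening: 0.377
```

play_rows --pt "0 0 -0.01" --pt "0 0 -0.015" --pt "0 0 -0.015" --pt "0 0 -0.015" --pt "0 0 -0.015" --pt "0 0 -0.015" --pt "0 0 -0.015" --pt "0 0 -0.015" --spin '[0,0,0,0,0,0,0,0]' --fingers '[0,0,0,0,0,0,0,0]'

```text
t: 39.12
eef_pos: [0.573, 0.1123, 0.2511]
eef_rot: [0.0, 0.99, 0.141, 0.002]
force: [-4.2, -0.2, 19.8]
opening: 0.38
```

The stack stalls at the expected height under 20 N. Retracting and returning the pusher.

play_rows --pt "0 0 0.1" --pt "0 0 0.25" --pt "0 0 0.4" --pt "0 0 0.55" --pt "0 0 0.7" --pt "0 0 0.85" --pt "0 0 0.92" --pt "0 0 0.92" --spin '[0,0,0,0,0,0,0,0]' --fingers '[0,0,0,0,0,0,0,0]'

```text
t: 39.78
eef_pos: [0.5723, 0.1121, 0.3851]
eef_rot: [0.0, 0.99, 0.141, 0.001]
force: [1.1, -0.4, -0.3]
opening: 0.378
```

play_rows --pt "-0.1 0.12 0" --pt "-0.25 0.3 0" --pt "-0.4 0.5 0" --pt "-0.55 0.7 -0.1" --pt "-0.7 0.87 -0.3" --pt "-0.76 0.94 -0.5" --pt "-0.76 0.94 -0.7" --pt "-0.76 0.94 -0.89" --spin '[0,0,0,0,0,0,0,0]' --fingers '[0,0,0,0,0,0,0,0]'

```text
t: 40.45
eef_pos: [0.455, 0.2535, 0.2454]
eef_rot: [0.0, 0.99, 0.142, -0.003]
force: [0.4, 0.2, -1.8]
opening: 0.38
```

play_rows --pt "0 0 -0.2" --pt "0 0 -0.4" --pt "0 0 -0.6" --pt "0 0 -0.75" --pt "0 0 -0.87" --pt "0 0 -0.93" --pt "0 0 -0.95" --pt "0 0 -0.95" --spin '[0,0,0,0,0,0,0,0]' --fingers '[0,0,0,0,0,0,0,0]'

```text
t: 41.12
eef_pos: [0.4567, 0.2526, 0.1059]
eef_rot: [0.0, 0.99, 0.14, -0.002]
force: [-0.4, -0.3, -1.5]
opening: 0.379
```

play_rows --pt "0 0 -0.01" --pt "0 0 -0.02" --pt "0 0 -0.03" --pt "0 0 -0.04" --pt "0 0 -0.05" --pt "0 0 -0.055" --pt "0 0 -0.055" --pt "0 0 -0.055" --spin '[0,0,0,0,0,0,0,0]' --fingers '[0,0,0,0,0,0,0,0]'

```text
t: 41.78
eef_pos: [0.4579, 0.253, 0.0993]
eef_rot: [-0.0, 0.99, 0.14, -0.0]
force: [0.5, -0.5, -1.7]
opening: 0.371
```

play_rows --pt "0 0 -0.005" --pt "0 0 -0.01" --pt "0 0 -0.015" --pt "0 0 -0.015" --pt "0 0 -0.015" --pt "0 0 -0.015" --pt "0 0 -0.015" --pt "0 0 -0.015" --spin '[0,0,0,0,0,0,0,0]' --fingers '[0,0,0,0,0,0,0,0]'

```text
t: 42.45
eef_pos: [0.4587, 0.2533, 0.098]
eef_rot: [-0.0, 0.99, 0.14, 0.001]
force: [-0.5, 0.6, 5.2]
opening: 0.379
```

Contact. Release, rise and look.

play_rows --pt "0 0 0" --pt "0 0 0" --pt "0 0 0" --pt "0 0 0" --pt "0 0 0" --pt "0 0 0.2" --pt "0 0 0.45" --pt "0 0 0.7" --spin '[0,0,0,0,0,0,0,0]' --fingers '[1,1,1,1,1,1,1,1]'

```text
t: 43.12
eef_pos: [0.4567, 0.2526, 0.2018]
eef_rot: [0.0, 0.99, 0.14, -0.002]
force: [2.1, -1.1, -0.0]
opening: 1.0
```

play_rows --pt "0 0 0.25" --pt "0 -0.1 0.5" --pt "0 -0.2 0.7" --pt "0 -0.3 0.7" --pt "0.1 -0.4 0.7" --pt "0.1 -0.4 0.7" --pt "0.1 -0.4 0.7" --pt "0.1 -0.4 0.7" --spin '[0,0,0,0,0,0,0,0]' --fingers '[1,1,1,1,1,1,1,1]'

```text
t: 43.78
eef_pos: [0.4724, 0.1932, 0.3064]
eef_rot: [-0.0, 0.99, 0.14, -0.001]
force: [0.5, -0.2, -0.3]
opening: 0.999
```

```bash
python3 look.py w16 pusher:.121 chunk_long:.153 flap_left:.177 flap_right:.177 grater_mouth:.199; python3 - <<'E'
from h import *
w=env.grab_frame("wrist");im=w["image"]
print("pusher expect",proj(w,(.458,.253,.121)),proj(w,(.458,.253,0)))
print("mouth",proj(w,(.573,.112,.199)))
g=cv2.cvtColor(im,cv2.COLOR_BGR2HSV)
# throat: sample HSV across tube's width (y) and along gap at flap level
for y in np.arange(-.024,.025,.006):
    row=[]
    for x in (-.012,0,.012):
        u,v=proj(w,(.573+x,.112+y,.177)).astype(int); row.append(g[v,u].tolist() if 0<=u<512 and 0<=v<384 else None)
    print(round(y,3),row)
for cam in ("scene","top"):
    f=env.grab_frame(cam)
    for n in ["pusher","jam_jar","honey_jar","sugar_shaker","chunk_long","flap_left","flap_right"]:
        for d in env.cut_out(cam,n)[:2]:
            ys,xs=np.where(d["pixels"]); print(cam,n,round(d["p"],2),np.round(d["centre"]),xs.min(),xs.max(),ys.min(),ys.max())
E
```

```text
43.8333 [0.4723 0.1934 0.3063] 0.998 [ 0.3 -0.3 -0.2]
pusher 0.75 [466. 177.] (np.int64(422), np.int64(510), np.int64(154), np.int64(204)) circ [466. 178.] 46 [ 0.534 -0.041  0.121] [ 0.533 -0.042  0.121]
pusher 0.57 [205. 156.] (np.int64(184), np.int64(227), np.int64(134), np.int64(179)) circ [207. 157.] 25 [0.475 0.249 0.121] [0.475 0.247 0.121]
chunk_long 0.79 [368. 110.] (np.int64(352), np.int64(384), np.int64(84), np.int64(131)) circ [364. 108.] 24 [0.569 0.107 0.153] [0.57  0.112 0.153]
flap_left 0.78 [354.  99.] (np.int64(348), np.int64(368), np.int64(82), np.int64(121)) circ [358. 102.] 21 [0.572 0.132 0.177] [0.571 0.127 0.177]
flap_right 0.57 [397. 110.] (np.int64(384), np.int64(407), np.int64(90), np.int64(130)) circ [396. 110.] 21 [0.574 0.092 0.177] [0.573 0.093 0.177]
grater_mouth 0.74 [358.  78.] (np.int64(277), np.int64(446), np.int64(0), np.int64(167)) circ [362.  74.] 112 [0.585 0.141 0.199] [0.589 0.14  0.199]
pusher expect [198.3 169.9] [212.7 150.8]
mouth [386.7 106.1]
-0.024 [[20, 36, 242], [21, 34, 242], [16, 61, 216]]
-0.018 [[20, 41, 242], [20, 31, 243], [21,
[... 299 characters left out ...]
3, 36, 244], [21, 36, 244]]
0.024 [[21, 87, 153], [18, 69, 217], [20, 89, 143]]
scene pusher 0.75 [222. 304.] 214 232 277 323
scene pusher 0.65 [266. 235.] 257 271 215 252
scene jam_jar 0.97 [299. 205.] 290 309 189 221
scene honey_jar 0.69 [348. 224.] 334 358 203 241
scene sugar_shaker 0.65 [318. 222.] 313 325 209 235
scene chunk_long 0.45 [208. 244.] 165 250 210 292
top pusher 0.56 [278. 177.] 273 285 172 186
top jam_jar 0.55 [219. 152.] 202 242 119 192
top honey_jar 0.91 [340. 239.] 325 352 224 248
top sugar_shaker 0.52 [224. 155.] 202 242 119 191
top sugar_shaker 0.46 [333. 210.] 324 337 205 216
top chunk_long 0.56 [218. 168.] 214 223 156 169
top chunk_long 0.2 [223. 152.] 202 241 119 191
```

```bash
python3 -c "
from workcell import env
s=env.state();print(s['t'],s['opening'],s['force']);print(env.close_job())"
```

```text
44.9333 0.9996384559280834 [-0.12010431  0.40173475 -0.24182846]
the job is handed in; nothing more can be done
None
```

The grater is loaded and the job was handed in at about 45 s of the 72 s allowed. I put the short chunk in first, then the long one, and rammed each through the flaps with the beech pusher. The pusher is back at its original spot, about 18 cm from the tube's axis.

**Last checks**
- **Chunks:** at the end the pusher pressed with about 20 N, its foot stalled at roughly 0.152 m. The expected height of the stacked top is 0.153 m.
- **Flaps:** the networks found both at the shut level, about 20 mm either side of the axis, with the long chunk's top showing between them. The flap angles themselves were not measured.
- **Pusher:** it came down with about 5 N of contact before release. In the scene camera its outline matches the one at the start to within 2 pixels, so it should be upright.
- **Jars and shaker:** the jam jar and the shaker were within about 1 pixel of their starting outlines in the scene camera. The honey jar was found at its start position in the top view.
- **Robot:** gripper open and touching nothing when the job was handed in.

**Disagreements and gaps**
- The top-view network also placed the jam jar and the shaker on the grater, and took the green look-alike for the pusher. I treated these as false detections.
- The last close-up of the tube could not be viewed because the picture limit was reached, so the final flap and chunk checks rest on the networks and the force and height readings.

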